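# Make the table-top gas ring ready and hold its tap knob pressed in

## Robot

A 6-joint arm with a two-finger parallel gripper is mounted at the origin on a cart in front of the work surface, level with it; the furniture and walls round the work are solid. World frame = base frame: x ahead of the robot, y to its left, z up, the work surface at z = 0. Lengths are in m, angles in rad, forces in N, time in s.
With the tool pointing down it reaches from about 0.35 to 0.775 m from the base axis. Payload 7.3 kg.
Tool frame: the origin (TCP) lies at the centre of the arm's flange, where the gripper is bolted on; the fingertips stand 178 mm ahead of it and the grasp point (between the pads) lies 159 mm ahead of it (tip_extent is the distance from the TCP to the fingertips, in m); z points along the fingers, y is the line along which they close (so a half turn about z gives the same grasp; the last joint's range is limited). The gripper opens to 92 mm and grips with 3 to 60 N. Pads are 19 mm wide; open, the fingers measure 130 mm over their backs; the gripper's body (75 mm by 190 mm) begins 47 mm behind the grasp point.
Start: joints at [1.032, 0.342, 1.524, -0, 1.275, -0.146], TCP at [0.201, 0.485, 0.405] pointing down, gripper open.
Joint ranges: [-2.53, 2.53], [-0.77, 2.02], [0.04, 2.7], [-1, 4.14], [0.28, 2.66], [-3.11, 3.11]. Speed limits (rad/s): [2.57, 2.57, 3.14, 3.14, 3.14, 3.14].

## Interface

Orientations are given as [roll, pitch, yaw] about the fixed x, y, z axes, in that order (R = Rz(yaw) Ry(pitch) Rx(roll)).
In Python, from cell import * gives the robot as it stands.
- The arm moves only by the tool arm_command, never from a script. Its arguments are lists of equal length, an entry for each row: "xyz": the shift along the world's x, y, z in mm, a list of three; "spin": the turn about the world's z in degrees. In form: {"xyz": [[tx, ty, tz], ...], "spin": [spin, ...]}. A call has 1 to 20 rows; each row shifts and turns the commanded pose from where the row before left it; what a row does not reach is not made up. A row lasts 1/10 s, in which the tool goes at most 50 mm and 8.59 degrees, less where a joint would pass 70% of its speed; a pose out of reach is approached as far as the arm can. A call with a gripper value outside its range is refused whole. "jaw" is the opening, from -1 (shut) to 1 (fully open), set as the call begins (left out, the last holds). The fingers move at their own pace and stop on an object; "squeeze" is the grip in N (left out, the last holds). Time passes only in rows, so rows that do not move let the fingers close. It gives the time, the measured TCP pose, the force, the opening and the grip force at its end, in the units of the state.
- observe(): the state, without advancing time (a new reading comes with each control period).
- read_camera(name): name is "side" or "top"; returns a dict with "img" (400x640x3 uint8, red, green, blue), "depth" (400x640 float32, m along the optical axis (not along the pixel's ray), 0 where there is no reading), "fx", "fy", "cx", "cy" (pixels), "world_from_camera" (4x4, takes a point from camera to world coordinates). Camera axes: x right, y up, looking along -z (the intrinsics and any distortion apply to the point x, -y, -z); pixel columns grow to the right and rows downward; lengths in m; the calibration is good to about 2 mm. A picture is of the moment at which its call begins.
- hand_in(): hands the job in; it is judged then, once.
The state is a dict: "time": time; "qpos": joint angles; "qvel": joint speeds; "joint_efforts": joint torques, N m; "tool_pos": TCP position; "tool_rot": TCP orientation; "contact_force": force on the tool from outside, world axes, zero at the start; "torque": the same for the moment, N m; "opening": finger opening in m; "grip_force": force on a finger pad.
Only numpy, scipy, OpenCV 4.12 (cv2) and the standard library are available. Lean on these libraries where they do the work, as an engineer would, in place of code of your own. Each camera call takes 0.05 s, during which the arm holds its last target. There are 200 camera calls.

## Task

Get the small table-top gas ring ready for lighting: first take the red wind guard out of the wooden drying rack, slide it upright all the way down into the slot along the back of the gas ring and let go of it. Then take the black knob, turn it so that its D-shaped hole matches the brass D-shaped spindle, push it fully home on the spindle, press the spring-loaded spindle down with it and finish while still holding the knob pressed in. Leave the tumbler, egg timer, cup, sugar bowl and salt shaker where they stand.

Things in the scene. Friction and masses are not known exactly. Their poses are not given: they have to be found in the camera images.
- wind_guard: flat upright red rigid panel (loose, about 180 g): 6 mm thick (its x), 110 mm long (y), 100 mm high (z); origin at the centre of its lower edge; the same both ways round. Starts upright in the rack's middle gap, top edge 112 mm above the worktop, rack posts (up to 52 mm) beside its lower part; pinch the top edge across the thickness and lift straight up
- rack: fixed wooden drying rack, base 72 x 116 x 12 mm with two rows of four 8 mm posts, tops at 52 mm; origin at the centre of its underside, y along the gaps; 2 mm play each side of the guard. Stands left or right of the gas ring, the knob lies on the other side
- stove: fixed table-top gas ring, steel box 180 mm deep (x) by 240 mm wide (y), flat deck 55 mm above the worktop; origin at the centre of its underside, x away from the robot at yaw 0. Burner with black pan support (up to 75 mm high) at x = -12, y = +32 mm; slot along y at the back (x = +68 mm); tap spindle at x = -20, y = -88 mm
- slot_floor (a point): centre of the slot's floor, 27 mm above the worktop; axes as the gas ring's. Slot 8.4 mm wide (x; 1.2 mm play each side of the guard), 118 mm long (y), 31 mm deep: its two black lips, rounded at 3 mm radius as lead-in, reach 58 mm above the worktop. A guard that is home stands on this floor, its top edge 127 mm above the worktop
- spindle_tip (a point): centre of the top of the upright brass spindle, 24 mm above the deck (79 mm above the worktop) when not pressed. A rod of 14 mm diameter with one flat, 4 mm from the axis, on this frame's +x side; its top 3 mm are chamfered. It does not turn (its angle differs from start to start), it only slides straight down
- spindle (a joint): how far the spindle is pressed down, 0 to 0.006 m; spring-loaded, about 4 N to start and 9 N at the stop
- knob: loose black knob (60 g), hole down; origin at the centre of its underside. Disc 44 mm wide, 18 mm high; grey grip bar on top, 42 mm long (x), 14 mm wide (y), top at 36 mm: pinch it across. White pointer line at its +x end. D hole 15 mm deep, 16.4 mm wide, flat 5.2 mm from the axis on the +x side: put pointer over spindle flat (0.2 rad play). Home, its underside is 15 mm below the spindle top
- tumbler: bystander: clear tumbler, 80 mm diameter, 91 mm high; origin at the centre of its underside
- egg_timer: bystander: beige egg timer, 60 mm diameter, 48 mm high; origin at the centre of its underside
- espresso_cup: bystander: white cup, orange inside, 51 mm high; origin at the centre of its underside
- sugar_bowl: bystander: white lidded sugar bowl, 95 mm diameter, 74 mm high; origin at the centre of its underside
- salt_shaker: bystander: salt shaker, 44 mm diameter, 90 mm high; origin at the centre of its underside

How it is judged:
By the outcome, as a careful person would: the job done as asked, in the order asked, and still so for the second after the job is handed in, while the arm keeps its last pose, push and grip.
It also fails if it takes over 72 s, if anything falls off the work surface, if the arm or the gripper's body presses on something with over 40 N, if the wrist force passes 120 N, or if a joint passes its speed limit or range.

## Working session

There is one attempt and no reset: what is moved stays moved. The work goes in short steps, Python scripts to look and compute and a tool call to move; the robot and the scene stay as the last step left them, time stands still between calls to the robot, and variables do not carry over. Pictures are saved under pics/ and viewed, at most 10 in all, crops included, and the job is handed in when it is done.

Besides the shell and the picture viewer there is one more tool, called after "Request:" as name(argument=value, ...), one argument or row to a line, values as JSON. arm_command: Moves the arm, as the interface text tells. Its arguments: {"type":"object","properties":{"xyz":{"type":"array","items":{"type":"array","items":{"type":"number"}}},"spin":{"type":"array","items":{"type":"number"}},"jaw":{"type":"number"},"squeeze":{"type":"number"}},"required":["xyz","spin"]}

```bash
mkdir -p pics; ls; python3 - <<'E'
from cell import *
import cv2,numpy as np
s=observe(); print({k:np.round(v,3) for k,v in s.items()})
for n in ("top","side"):
    c=read_camera(n); cv2.imwrite(f"pics/{n}0.png",c["img"][:,:,::-1]); np.savez(f"{n}0.npz",**c)
    print(n,[round(float(c[k]),2) for k in("fx","fy","cx","cy")],np.round(c["world_from_camera"],3).tolist(),[k for k in c])
E
```

```text
pics
{'time': np.float64(0.0), 'qpos': array([ 1.032,  0.343,  1.525, -0.   ,  1.275, -0.146]), 'qvel': array([-0.001, -0.002,  0.   , -0.001, -0.   , -0.001]), 'joint_efforts': array([  0.   , -43.125, -24.422,   0.072,   0.056,  -0.   ]), 'tool_pos': array([0.201, 0.485, 0.404]), 'tool_rot': array([-3.14 , -0.   ,  2.749]), 'contact_force': array([ 0.573, -0.104, -0.098]), 'torque': array([ 0.017, -0.027, -0.035]), 'grip_force': np.float64(0.0), 'opening': np.float64(0.092)}
top [463.76, 463.76, 318.92, 204.51] [[-0.004, 0.997, -0.074, 0.49], [-1.0, -0.006, -0.019, 0.032], [-0.02, 0.073, 0.997, 1.225], [0.0, 0.0, 0.0, 1.0]] ['img', 'depth', 'fx', 'fy', 'cx', 'cy', 'world_from_camera']
side [386.26, 386.26, 320.87, 202.72] [[0.999, -0.038, 0.027, 0.619], [0.045, 0.677, -0.735, -0.756], [0.01, 0.735, 0.678, 0.795], [0.0, 0.0, 0.0, 1.0]] ['img', 'depth', 'fx', 'fy', 'cx', 'cy', 'world_from_camera']
```

View pics/top0.png

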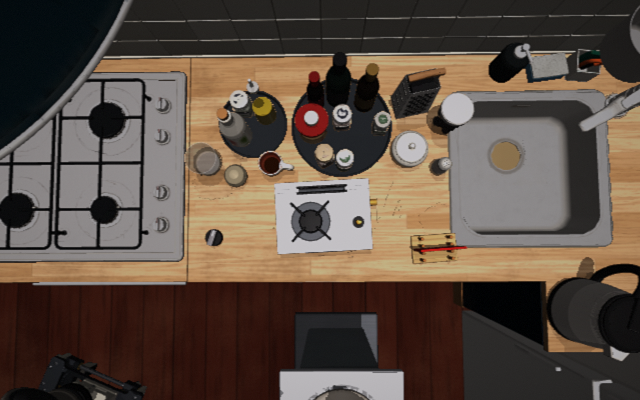

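View pics/side0.png

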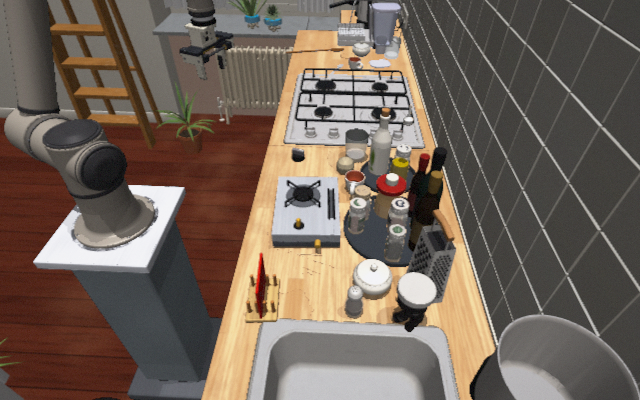

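Top view: gas ring at (323,216), slot at (322,188), spindle at (358,222), knob at (214,237) on the left, and rack with red guard at (435,248) on the right. The side view confirms this, with the guard at (261,287), spindle at (299,224) and knob at (298,155). Next I measure these and make a composite of enlarged crops.

```bash
cat > h.py <<'E'
import numpy as np,cv2
def load(n): return dict(np.load(n+".npz"))
def ray(c,u,v):
    d=np.array([(u-c["cx"])/c["fx"],-(v-c["cy"])/c["fy"],-1.0]); T=c["world_from_camera"]
    return T[:3,3],T[:3,:3]@d
def onz(c,u,v,z):
    o,d=ray(c,u,v); return o+d*(z-o[2])/d[2]
def tri(c1,p1,c2,p2):
    o1,d1=ray(c1,*p1); o2,d2=ray(c2,*p2)
    s=np.linalg.lstsq(np.c_[d1,-d2],o2-o1,rcond=None)[0]
    a=o1+d1*s[0]; b=o2+d2*s[1]; return (a+b)/2,np.linalg.norm(a-b)
def cloud(c):
    v,u=np.mgrid[:400,:640]; D=c["depth"]
    P=np.stack([(u-c["cx"])/c["fx"]*D,-(v-c["cy"])/c["fy"]*D,-D],-1)
    T=c["world_from_camera"]; return P@T[:3,:3].T+T[:3,3]
def proj(c,p):
    T=c["world_from_camera"]; q=T[:3,:3].T@(np.asarray(p)-T[:3,3])
    return c["cx"]+c["fx"]*q[0]/-q[2], c["cy"]-c["fy"]*q[1]/-q[2]
E
python3 - <<'E'
from h import *
t=load("top0");s=load("side0")
def crop(c,u,v,r,k): return cv2.resize(c["img"][v-r:v+r,u-r:u+r],(k,k),interpolation=cv2.INTER_NEAREST)
a=np.hstack([crop(t,358,222,10,260),crop(s,299,222,12,260),crop(t,214,237,12,260)])
b=np.hstack([cv2.resize(t["img"][170:260,270:380],(440,360),interpolation=cv2.INTER_NEAREST),cv2.resize(t["img"][225:270,400:475],(340,204),interpolation=cv2.INTER_NEAREST) if 0 else cv2.copyMakeBorder(cv2.resize(t["img"][225:270,400:475],(340,204),interpolation=cv2.INTER_NEAREST),0,156,0,0,0)])
cv2.imwrite("pics/c1.png",np.vstack([a,b])[:, :, ::-1]) if 0 else cv2.imwrite("pics/c1.png",np.vstack([a,b])[:,:,::-1])
P=cloud(t)
for n,(u0,u1,v0,v1) in dict(deck=(280,290,230,245),table=(220,260,200,250)).items():
    print(n,np.round(np.median(P[v0:v1,u0:u1].reshape(-1,3),0),4))
hsv=cv2.cvtColor(t["img"],cv2.COLOR_RGB2HSV)
m=((hsv[...,0]<8)|(hsv[...,0]>172))&(hsv[...,1]>150)&(hsv[...,2]>60); m[:225]=0;m[275:]=0;m[:,:395]=0;m[:,480:]=0
print("red",m.sum(),np.round(np.percentile(P[m],[5,50,95],axis=0),3).tolist())
# heights round the work
Z=P[...,2]
for v in range(120,200,6): print(v,[int(1000*z) for z in Z[v,270:480:8]])
E
```

```text
deck [0.4944 0.1421 0.054 ]
table [ 0.5271  0.266  -0.001 ]
red 121 [[0.459, -0.291, 0.105], [0.464, -0.241, 0.111], [0.469, -0.194, 0.114]]
120 [46, 10, 22, 115, 118, 140, 119, 118, 96, 110, 81, 15, 14, 107, 114, 28, -2, -2, -5, 1, -3, 33, 128, 130, 130, -142, -133]
126 [12, 12, 24, 13, 117, 119, 119, 119, 54, 69, 10, 10, 10, 85, 113, 24, -3, -2, 1, -2, -3, 29, 75, 89, -147, -147, -143]
132 [7, 10, -1, 18, 120, 119, 121, 36, 12, 12, 11, 12, 12, 57, 66, 23, 0, 44, 42, 0, -2, 0, 13, 2, -145, -147, -153]
138 [12, 15, -4, 19, 43, 59, 53, 12, 11, 14, 13, 6, 8, 8, 11, -1, 49, 53, 53, 52, -2, 1, 3, -1, -147, -153, -156]
144 [10, 25, -2, 24, 11, 7, 16, 112, 14, 10, 10, 10, 14, 9, 14, 0, 50, 54, 70, 48, -1, 0, -3, 0, -149, -153, -149]
150 [21, -1, -3, 1, 12, 13, 112, 113, 13, 115, 9, 16, 15, 12, 10, 1, 49, 53, 58, 49, -5, 1, -5, 2, -145, -152, -151]
156 [14, 43, 0, 1, 29, 14, 110, 111, 11, 114, 111, 12, 12, 9, -4, -3, 44, 53, 53, 47, 1, -1, 1, 4, -146, -146, -151]
162 [19, 14, -1, 0, -1, 14, 86, 98, 12, 111, 114, 15, 14, 30, -1, -1, 32, 43, 37, -1, -5, 1225, 88, 0, -141, -152, -151]
168 [14, 17, 23, 0, -1, 0, 13, 10, 20, 75, 14, 12, 23, -2, 1, 3, 1, 1, 0, -1, 5, 62, 79, 1, -148, -153, -150]
174 [49, -1, 0, -3, -4, -5, -1, 23, 25, 12, 24, -4, 0, -1, -3, 0, -2, -4, -1, -2, -1, 17, -5, 3, -149, -148, -153]
180 [0, 3, -2, 2, 0, -3, 1, -1, 55, 51, 52, 53, 53, -2, 0, -1, 0, 0, 0, -3, -4, 2, -5, 3, -152, -148, -148]
186 [1, 55, 52, 55, 54, 57, 51, 60, 58, 56, 55, 56, 54, 1, 0, 4, -1, -1, 1, -3, -1, 0, -1, 0, -150, -150, -151]
192 [-6, 54, 57, 53, 57, 56, 59, 53, 49, 53, 52, 53, 56, -4, -2, -2, -2, 3, -2, -2, -4, -3, -5, 5, -150, -147, -151]
198 [0, 55, 56, 50, 57, 50, 52, 57, 50, 58, 56, 55, 58, -1, 0, -1, -1, -1, -1, 1, -1, 0, -1, 1, -146, -152, -145]
```

View pics/c1.png

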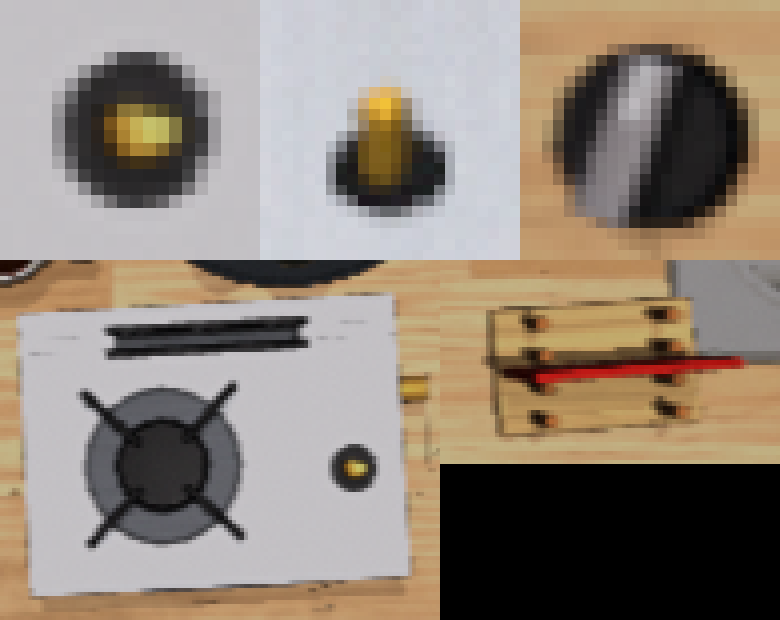

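The crops show three things. The spindle's black base ring is centred near top pixel (358,222), with the brass top about 5x4 px. The knob's bar has its white end up and slightly right, so the pointer yaw is about -16°. The slot is two black lips with a grey gap. I'll average some frames to measure these numerically.

```bash
python3 - <<'E'
from cell import *
from h import *
for n in ("top","side"):
    L=[read_camera(n) for _ in range(10)]
    c=dict(L[0]); c["img"]=np.mean([x["img"].astype(float) for x in L],0); D=np.array([x["depth"] for x in L]); D[D==0]=np.nan
    c["depth"]=np.nan_to_num(np.nanmedian(D,0)); np.savez(n+"A.npz",**c)
t=load("topA");s=load("sideA"); P=cloud(t); I=t["img"]; g=I.mean(-1)
def rect(m,z,name):
    p=np.argwhere(m)[:,::-1]; q=np.array([onz(t,u,v,z)[:2] for u,v in p])*1000
    (c,wh,a)=cv2.minAreaRect(q.astype(np.float32)); print(name,len(p),np.round(c,1),np.round(wh,1),round(a,2)); return q
sub=lambda m,u0,u1,v0,v1:(lambda z:(z.__setitem__((slice(v0,v1),slice(u0,u1)),m[v0:v1,u0:u1]),z)[1])(np.zeros_like(m))
sl=sub(g<90,294,352,180,196); rect(sl,.058,"slot")
p=np.argwhere(sl);q=np.array([onz(t,u,v,.058)[:2] for v,u in p]); print("slot lin yaw",np.degrees(np.arctan2(*np.linalg.svd(q-q.mean(0))[2][0])),q.mean(0))
dk=sub((P[...,2]>.045)&(P[...,2]<.065),265,385,170,265); rect(dk,.055,"deck")
# spindle ring & brass
ch=np.clip((I[...,0]-I[...,2]),0,None)
wr=sub(np.ones((400,640),bool),350,368,212,232)
w=np.clip((185-I[...,2])/150,0,1)*wr   # blue channel: ring+brass both dark
w[w<.12]=0
v,u=np.mgrid[:400,:640]; cu,cv_=(w*u).sum()/w.sum(),(w*v).sum()/w.sum(); print("ring centroid px",cu,cv_,onz(t,cu,cv_,.057),"area mm2",w.sum()*6.9)
for n,c,(u0,u1,v0,v1) in (("top",t,(352,366,216,228)),("side",s,(292,308,213,234))):
    ch=c["img"][...,0]-c["img"][...,2]; print(n,u0,v0); print(ch[v0:v1,u0:u1].round().astype(int)); print(c["img"][v0:v1,u0:u1].mean(-1).round().astype(int))
# guard
hsv=cv2.cvtColor(I.astype(np.uint8),cv2.COLOR_RGB2HSV)
m=((hsv[...,0]<8)|(hsv[...,0]>172))&(hsv[...,1]>150)&(hsv[...,2]>60)
m=sub(m,395,480,225,275); p=np.argwhere(m); print("guard px",p.min(0),p.max(0))
rect(m,.112,"guard z112"); 
for uu in range(412,470,6): print(uu,np.argwhere(m[:,uu]).ravel(),I[240:256,uu,0].round().astype(int),end="\n")
# knob
k=sub(g<110,200,230,225,252); rect(k,.018,"knob dark"); print("Z knob",np.round(P[228:248,205:225:2,2]*1000).astype(int)[::2])
big=cv2.resize(I[225:250,201:228].astype(np.uint8),None,fx=20,fy=20,interpolation=cv2.INTER_CUBIC); cv2.imwrite("pics/knob.png",big[:,:,::-1])
E
```

```text
slot 376 [615.4  48.1] [ 19.9 125.2] 2.83
slot lin yaw -2.987112625425207 [0.61556269 0.0480124 ]
deck 6063 [562.8  57.5] [211.9 261.4] 2.27
ring centroid px 357.9262635900793 221.60127177372732 [ 0.53223823 -0.04312593  0.057     ] area mm2 660.4634000000001
top 352 216
[[ -1  -1  -1  -1  -1  -1   0   0  -1  -1  -1  -1  -1  -1]
 [ -1  -1  -1   0   0   2   2   2   1   0  -1  -1  -1  -1]
 [ -1  -1   0   1   1   1   0   1   1   1   0  -1  -1  -1]
 [ -1   0   1   0   2  13  13   6   2   0   1  -1  -1  -1]
 [ -1   0   1   5  45  84  85  63  41  16   1  -1  -1  -1]
 [ -1   0   0  16  90 126 110  91  90  66  13  -1  -2  -1]
 [ -1   1   0  11  71 122 123 103  94  63  11  -1  -1  -1]
 [ -1   0   1   7  39 101 121 114  83  30   1  -1  -1  -1]
 [ -1   0   0   0   6  29  42  38  18   2  -1   0  -1  -1]
 [ -1  -1   0   0   0   0   0   0   0   0   0  -1  -1  -1]
 [ -1  -1  -1   0   1   1   0   0   1   0  -1  -1  -1  -1]
 [ -1  -1  -1  -1   0   0   0   0  -1   0  -1  -1  -1  -1]]
[[195 197 195 191 142  79  68  72 120 173 195 197 195 194]
 [196 193 150  86  53  43  42  42  47  77 156 194 196 195]
 
[... 3983 characters left out ...]
8 249] [184 186  83  27  27  51  40  66 185 182  50  38 136 171 161  93]
454 [247 248 249] [191 191 193 192 164 124  59 146 178 148 158 158 168 173 168 174]
460 [247 248] [140 140 141 140 125 119  63 174 180 150 189 193 192 192 192 191]
466 [247 248] [140 139 139 140 139 112 128 168 171 191 192 192 192 192 192 188]
knob dark 199 [495.4 331.1] [44.8 41.6] 89.77
Z knob [[-2  0 -2 -1  0 -1 -1 -1 -1 -1]
 [-1  0 17 35 36 34 14  1  1 -1]
 [-1 18 17 35 35 34 18 15 -1 -2]
 [18 17 18 36 34 31 15 20  6 -1]
 [16 17 38 35 37 23 18 16 15 -1]
 [20 19 36 35 34 17 18 17 13 -1]
 [17 34 35 36 29 18 19 19  7  0]
 [-1 36 35 36 23 17 18 16 -1  0]
 [ 0 35 36 35 17 16 16 -2 -1 -2]
 [-1 -1  0 -2 -2 -1 -1 -1 -1 -3]]
```

View pics/knob.png

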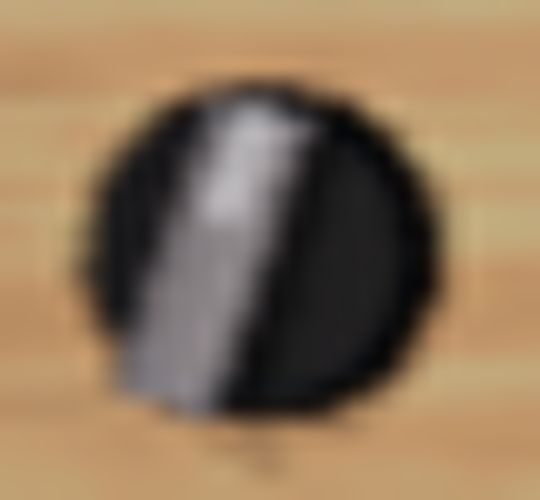

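The knob picture shows the bar running from (170,390) to (265,105), with the white end at the top right, so the pointer yaw is about -18°.

```bash
python3 - <<'E'
from h import *
t=load("topA");s=load("sideA");I=t["img"];P=cloud(t);g=I.mean(-1)
v,u=np.mgrid[:400,:640]
# side ring centroid
J=s["img"]; w=np.clip((207-J[...,2])/178,0,1); m=np.zeros((400,640)); m[213:233,292:307]=1
w*=m; w[w<.05]=0
# brass top ring centre
o=onz(t,357.926,221.601,.057); print("axis from top ring",o)
print("proj side of ring centre",proj(s,o)," proj tip top/side",proj(t,[*o[:2],.079]),proj(s,[*o[:2],.079]), "r px", 7/2.75)
for n,c,(u0,u1,v0,v1) in (("top",t,(354,364,217,227)),("side",s,(293,304,216,230))):
    ch=np.clip(c["img"][...,0]-c["img"][...,2],0,None); x=np.zeros_like(ch); x[v0:v1,u0:u1]=ch[v0:v1,u0:u1]
    if n=="top": x2=x*(g>80); b=np.clip(x/90,0,1)
    else: b=np.clip(x/95,0,1)
    print(n,"area px",b.sum(),"centroid",(b*u).sum()/b.sum(),(b*v).sum()/b.sum(),"cols",b.sum(0)[u0:u1].round(2),"rows",b.sum(1)[v0:v1].round(2))
br=np.clip((g-45)/110,0,1); x=np.zeros_like(br); x[218:226,355:364]=br[218:226,355:364]*(((I[...,0]-I[...,2])>8)[218:226,355:364])
print("bright top centroid",(x*u).sum()/x.sum(),(x*v).sum()/x.sum(),x.sum())
# knob bar by height
for lo in (.027,):
    mk=np.zeros((400,640),bool); mk[225:252,200:230]=((P[...,2]>lo)&(P[...,2]<.05))[225:252,200:230]
    q=np.array([onz(t,a,b,.036)[:2] for b,a in np.argwhere(mk)])*1000
    c,wh,a=cv2.minAreaRect(q.astype(np.float32)); d=np.linalg.svd(q-q.mean(0))[2][0]
    print("bar",len(q),q.mean(0).round(1),np.round(c,1),np.round(wh,1),a,np.degrees(np.arctan2(d[1],d[0])))
# bar by grey
mk=np.zeros((400,640),bool); mk[225:252,200:230]=((g>90)&(np.ptp(I,axis=-1)<25))[225:252,200:230]
q=np.array([onz(t,a,b,.036)[:2] for b,a in np.argwhere(mk)])*1000
d=np.linalg.svd(q-q.mean(0))[2][0]; c,wh,a=cv2.minAreaRect(q.astype(np.float32)); print("bar grey",len(q),q.mean(0).round(1),np.round(c,1),np.round(wh,1),a,np.degrees(np.arctan2(d[1],d[0])))
# guard top edge: clouds above 95mm
mk=np.zeros((400,640),bool); mk[225:275,395:480]=((P[...,2]>.100)&(P[...,2]<.125))[225:275,395:480]
q=P[mk][:,:2]*1000; d=np.linalg.svd(q-q.mean(0))[2][0]; print("guard pts",mk.sum(),q.mean(0).round(1),np.degrees(np.arctan2(d[0],d[1])),q[:,1].min(),q[:,1].max(),np.argwhere(mk).min(0),np.argwhere(mk).max(0))
# guard line: red centroid per column
R=I[...,0]-I[...,1]; pts=[]
for a in range(424,466):
    w=np.clip(R[243:256,a]-70,0,None); 
    if w.sum()>0: pts.append((a,(w*np.arange(243,256)).sum()/w.sum()))
pts=np.array(pts); q=np.array([onz(t,a,b,.112)[:2] for a,b in pts])*1000; k=np.polyfit(q[:,1],q[:,0],1); print("guard line x=",k,"yaw",-np.degrees(np.arctan(k[0])),"x at -240",np.polyval(k,-240))
# rack posts/base
rb=np.zeros((400,640),bool)
# slot per column centre
pts=[]
for a in range(300,346):
    w=np.clip(130-g[181:196,a],0,None); pts.append((a,(w*np.arange(181,196)).sum()/w.sum()))
q=np.array([onz(t,a,b,.058)[:2] for a,b in pts])*1000; k=np.polyfit(q[:,1],q[:,0],1); print("slot line",k,"yaw",-np.degrees(np.arctan(k[0])),"x at 48",np.polyval(k,48))
th=np.arctan(-k[0]);R2=np.array([[np.cos(th),-np.sin(th)],[np.sin(th),np.cos(th)]])
st=np.array([615.5,48.1])-R2@[68,0]; print("stove",st,"spindle pred",st+R2@[-20,-88])
E
```

```text
axis from top ring [ 0.53223891 -0.04312527  0.057     ]
proj side of ring centre (np.float64(297.69161816354995), np.float64(223.97047180704627))  proj tip top/side (np.float64(358.49810729860775), np.float64(221.2738384674615)) (np.float64(297.4297248669188), np.float64(218.10614941766204)) r px 2.5454545454545454
top area px 22.473333333333336 centroid 358.31360624938196 221.6621180658558 cols [0.04 0.45 2.83 4.44 4.59 4.22 3.63 1.98 0.3  0.  ] rows [0.07 0.07 0.43 3.78 6.05 5.74 4.79 1.5  0.01 0.03]
side area px 35.27263157894737 centroid 297.8518905368707 221.9502521710585 cols [0.   0.   0.21 5.54 8.79 9.16 8.14 3.17 0.26 0.   0.  ] rows [0.   0.15 3.27 4.18 4.29 3.88 4.   4.38 4.25 3.82 2.45 0.59 0.   0.  ]
bright top centroid 358.680478538899 221.529059203851 12.84212121212121
bar 99 [495. 333.] [495.2 332.8] [15.1 42.1] 70.49020385742188 160.65135336308953
bar grey 74 [494.5 332.7] [494.7 332.5] [12.  39.6] 70.52971649169922 160.45151814157387
guard pts 127 [ 465.  -240.9] 175.98211354766562 -296.0830930071192 -186.89366579089028 [246 420] [251 466]
guard line x= [-6.95949630e-02  4.48005588e+02] yaw 3.9810785397801847 x at -240 464.7083794169176
slot line [-4.75800205e-02  6.17965690e+02] yaw 2.7240799583852535 x at 48 615.6818493132739
stove [547.57684074  44.86821469] spindle pred [531.78175136 -43.98286944]
```

Measured values, consistent with the given sizes:

| Item | Position (mm) | Yaw |
|---|---|---|
| Guard | (465, -241) | 4° |
| Slot | (615.5, 48) | 2.8° |
| Knob | (495, 332.5) | -19.5° |
| Spindle | (532, -43.5) | see below |

The spindle's flat faces roughly +x, with both views cut on that side, at about -13°. I'll move over the guard now.

Request:
arm_command(
  xyz=[
    [44, -33, 0],
    [44, -33, 0],
    [44, -33, 0],
    [44, -33, 0],
    [44, -33, 0],
    [44, -33, 0],
    [0, -48, 0],
    [0, -48, 0],
    [0, -48, 0],
    [0, -48, 0],
    [0, -48, 0],
    [0, -48, 0],
    [0, -48, 0],
    [0, -48, 0],
    [0, -48, 0],
    [0, -48, 0],
    [0, -48, 0],
    [0, 0, 0],
    [0, 0, 0],
  ],
  spin=[-3.7, -3.7, -3.7, -3.7, -3.7, -3.7, -3.7, -3.7, -3.7, -3.7, -3.7, -3.7, -3.7, -3.7, -3.7, -3.7, -3.7, -0.6, 0],
  jaw=-0.1,
  squeeze=25,
)

```text
time: 3.0
tool_pos: [0.4407, -0.2237, 0.4044]
tool_rot: [-3.141, -0.001, 1.638]
contact_force: [-0.0, -0.5, 0.2]
opening: 0.0413
grip_force: 0.0
```

Request:
arm_command(
  xyz=[
    [12, -9, -15],
    [12, -8, -40],
    [0, 0, -40],
    [0, 0, -20],
    [0, 0, -10],
    [0, 0, 0],
    [0, 0, 0],
  ],
  spin=[0, 0, 0, 0, 0, 0, 0],
)

```text
time: 3.7
tool_pos: [0.4654, -0.2395, 0.2809]
tool_rot: [3.14, 0.001, 1.642]
contact_force: [-0.5, 0.2, 0.4]
opening: 0.0414
grip_force: 0.0
```

```bash
python3 - <<'E'
from cell import *
from h import *
s=read_camera("side");t=read_camera("top")
a=cv2.resize(s["img"][180:330,190:340],(450,450),interpolation=cv2.INTER_CUBIC);b=cv2.resize(t["img"][200:300,395:480],(340,400),interpolation=cv2.INTER_CUBIC)
b=cv2.copyMakeBorder(b,0,50,0,0,0); cv2.imwrite("pics/g1.png",np.hstack([a,b])[:,:,::-1]); print(observe()["tool_pos"])
E
```

```text
[ 0.46539581 -0.23987909  0.28129547]
```

View pics/g1.png

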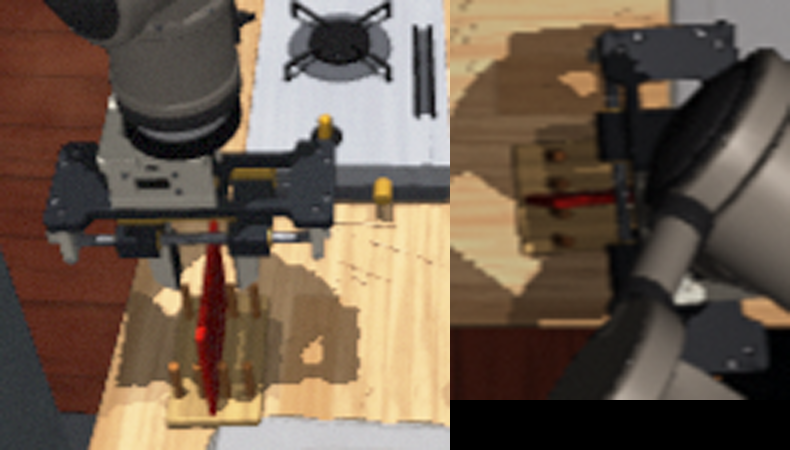

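The open fingers, at (165,265) and (250,265), straddle the red guard at (208,265), roughly centred. I'll go down and close.

Request:
arm_command(
  xyz=[
    [0, 0, -12],
    [0, 0, -10],
    [0, 0, 0],
  ],
  spin=[0, 0, 0],
)

```text
time: 4.1
tool_pos: [0.4644, -0.2397, 0.2561]
tool_rot: [-3.139, -0.002, 1.64]
contact_force: [0.3, -0.5, 0.4]
opening: 0.041
grip_force: 0.0
```

Request:
arm_command(
  xyz=[
    [0, 0, 0],
    [0, 0, 0],
    [0, 0, 0],
    [0, 0, 0],
    [0, 0, 0],
    [0, 0, 0],
  ],
  spin=[0, 0, 0, 0, 0, 0],
  jaw=-1,
  squeeze=30,
)

```text
time: 4.7
tool_pos: [0.465, -0.24, 0.2579]
tool_rot: [3.141, 0.0, 1.641]
contact_force: [0.3, -0.7, 0.7]
opening: 0.0057
grip_force: 30.0
```

Request:
arm_command(
  xyz=[
    [0, 0, 8],
    [0, 0, 25],
    [0, 0, 35],
    [0, 0, 35],
    [0, 0, 12],
    [0, 0, 0],
  ],
  spin=[0, 0, 0, 0, 0, 0],
)

```text
time: 5.3
tool_pos: [0.4651, -0.24, 0.3743]
tool_rot: [3.139, 0.002, 1.641]
contact_force: [-0.5, -0.3, -2.3]
opening: 0.0056
grip_force: 30.0
```

Request:
arm_command(
  xyz=[
    [5, 10, 0],
    [15, 30, 0],
    [20, 40, 0],
    [20, 40, 0],
    [20, 40, 0],
    [20, 40, 0],
    [20, 40, 0],
    [15, 30, 0],
    [10, 15, 0],
    [3, 4, 0],
    [2, 0, 0],
    [0, 0, 0],
    [0, 0, 0],
    [0, 0, 0],
  ],
  spin=[0, -0.2, -0.2, -0.2, -0.2, -0.2, -0.2, 0, 0, 0, 0, 0, 0, 0],
)

```text
time: 6.7
tool_pos: [0.6147, 0.0481, 0.3728]
tool_rot: [-3.142, 0.0, 1.618]
contact_force: [0.4, -0.2, -2.9]
opening: 0.0061
grip_force: 30.0
```

```bash
python3 - <<'E'
from cell import *
from h import *
for n in("side","top"):
    L=[read_camera(n) for _ in range(4)]; c=dict(L[0]); c["img"]=np.mean([x["img"].astype(float) for x in L],0); np.savez(n+"B.npz",**c)
s=load("sideB");t=load("topB")
a=cv2.resize(s["img"][120:280,230:390].astype(np.uint8),(480,480),interpolation=cv2.INTER_CUBIC);b=cv2.resize(t["img"][130:250,270:370].astype(np.uint8),(300,360),interpolation=cv2.INTER_CUBIC)
b=cv2.copyMakeBorder(b,0,120,0,0,0); cv2.imwrite("pics/g2.png",np.hstack([a,b])[:,:,::-1]); o=observe();print(o["tool_pos"],o["tool_rot"],o["opening"],o["contact_force"])
E
```

```text
[0.61490998 0.04897417 0.37282354] [ 3.14137459e+00 -6.56418161e-06  1.61947044e+00] 0.005588622256883947 [-0.12396217  0.85796709 -1.38444957]
```

View pics/g2.png

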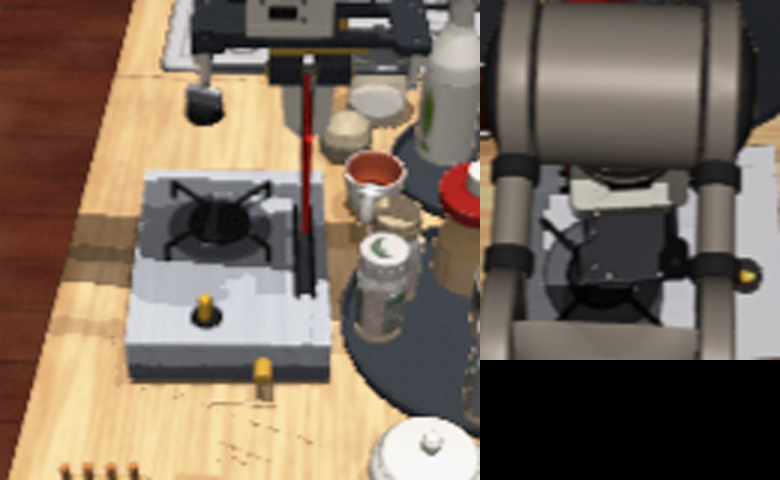

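The side view shows the guard edge-on at (306,70-230), above the slot at (305,210-295). The arm hides the top view, so I'll compare guard and slot within the side view alone.

```bash
python3 - <<'E'
from h import *
A=load("sideA");B=load("sideB")
g=A["img"].mean(-1); pts=[]
print("slot rows")
for v in range(188,219,1):
    r=g[v,322:346]; w=np.clip(130-r,0,None)
    if w.sum()>150: uu=(w*np.arange(322,346)).sum()/w.sum(); pts.append((uu,v))
q=np.array([onz(A,u,v,.058)[:2] for u,v in pts])*1000; print(q.round(1)[::3].tolist())
m=(q[:,1]>0)&(q[:,1]<96); k=np.polyfit(q[m,1],q[m,0],1); print("slot side: yaw",-np.degrees(np.arctan(k[0])),"x at 48:",np.polyval(k,48),"at -7",np.polyval(k,-7))
R=B["img"][...,0]-B["img"][...,1]
rows=[]
for v in range(140,205,3):
    r=R[v,322:342]; w=np.clip(r-40,0,None)
    if w.sum()>60:
        uu=np.arange(322,342); c=(w*uu).sum()/w.sum(); o,d=ray(B,c,v); p=o+d*((-.006-o[1])/d[1]); rows.append((v,round(c,2),*(p*1000).round(1),int((w>20).sum())))
for r in rows: print(r)
E
```

```text
slot rows
[[620.2, 103.4], [615.9, 89.8], [616.4, 76.7], [616.7, 63.8], [617.2, 51.1], [618.1, 38.6], [619.3, 26.4], [619.8, 14.4], [620.2, 2.5], [623.4, -9.0]]
slot side: yaw 3.013192151148143 x at 48: 617.8656147959504 at -7 620.7607411473941
(146, np.float64(331.71), np.float64(615.3), np.float64(-6.0), np.float64(283.2), 2)
(152, np.float64(331.91), np.float64(616.2), np.float64(-6.0), np.float64(266.3), 1)
(155, np.float64(331.64), np.float64(615.8), np.float64(-6.0), np.float64(257.7), 2)
(158, np.float64(331.92), np.float64(616.7), np.float64(-6.0), np.float64(249.0), 2)
(161, np.float64(331.83), np.float64(616.8), np.float64(-6.0), np.float64(240.1), 2)
(164, np.float64(332.14), np.float64(617.8), np.float64(-6.0), np.float64(231.2), 3)
(167, np.float64(332.33), np.float64(618.5), np.float64(-6.0), np.float64(222.2), 3)
(170, np.float64(332.1), np.float64(618.2), np.float64(-6.0), np.float64(212.9), 3)
(173, np.float64(332.22), np.float64(618.8), np.float64(-6.0), np.float64(203.6), 3)
(176, np.float64(333.3), np.float64(621.7), np.float64(-6.0), np.float64(194.3), 2)
(179, np.float64(332.6), np.float64(620.3), np.float64(-6.0), np.float64(184.7), 2)
(182, np.float64(332.23), np.float64(619.7), np.float64(-6.0), np.float64(174.9), 2)
(185, np.float64(332.6), np.float64(620.9), np.float64(-6.0), np.float64(165.1), 2)
(188, np.float64(332.5), np.float64(620.9), np.float64(-6.0), np.float64(155.2), 2)
(191, np.float64(333.04), np.float64(622.6), np.float64(-6.0), np.float64(145.1), 2)
(194, np.float64(331.48), np.float64(618.9), np.float64(-6.0), np.float64(134.7), 2)
```

Request:
arm_command(
  xyz=[
    [0.5, 0, -10],
    [0, 0, -20],
    [0, 0, -20],
    [0, 0, -10],
    [0, 0, -4],
    [0, 0, 0],
  ],
  spin=[0, 0, 0, 0, 0, 0],
)

```text
time: 7.7
tool_pos: [0.6155, 0.049, 0.3084]
tool_rot: [-3.141, -0.0, 1.62]
contact_force: [0.1, -0.3, -1.6]
opening: 0.006
grip_force: 30.0
```

Request:
arm_command(
  xyz=[
    [0, 0, -2],
    [0, 0, -2],
    [0, 0, -2],
    [0, 0, -2],
    [0, 0, -2],
    [0, 0, 0],
  ],
  spin=[0, 0, 0, 0, 0, 0],
  squeeze=20,
)

```text
time: 8.3
tool_pos: [0.6154, 0.049, 0.2984]
tool_rot: [-3.141, -0.0, 1.62]
contact_force: [0.2, -0.2, -1.8]
opening: 0.0058
grip_force: 20.0
```

Request:
arm_command(
  xyz=[
    [0, 0, -3],
    [0, 0, -4],
    [0, 0, -4],
    [0, 0, -4],
    [0, 0, -3],
    [0, 0, -2],
    [0, 0, 0],
  ],
  spin=[0, 0, 0, 0, 0, 0, 0],
)

```text
time: 9.0
tool_pos: [0.6154, 0.049, 0.2784]
tool_rot: [-3.141, -0.0, 1.62]
contact_force: [0.6, 0.7, -2.6]
opening: 0.0056
grip_force: 20.0
```

Request:
arm_command(
  xyz=[
    [0, 0, -2],
    [0, 0, -2],
    [0, 0, -1],
    [0, 0, -1],
    [0, 0, 0],
  ],
  spin=[0, 0, 0, 0, 0],
)

```text
time: 9.5
tool_pos: [0.6155, 0.049, 0.2729]
tool_rot: [3.141, 0.0, 1.62]
contact_force: [-0.5, 0.0, -1.6]
opening: 0.0059
grip_force: 20.0
```

Still hanging freely, about at floor height. I'll go on until it stands.

Request:
arm_command(
  xyz=[
    [0, 0, -0.5],
    [0, 0, -0.5],
    [0, 0, -0.5],
    [0, 0, -0.5],
    [0, 0, 0],
    [0, 0, 0],
  ],
  spin=[0, 0, 0, 0, 0, 0],
)

```text
time: 10.1
tool_pos: [0.6155, 0.0491, 0.2729]
tool_rot: [3.14, 0.0, 1.62]
contact_force: [-3.6, 0.2, 12.2]
opening: 0.0059
grip_force: 20.0
```

It stands on the floor: 12 N upward, with the TCP stopped at 272.9. Releasing.

Request:
arm_command(
  xyz=[
    [0, 0, 1],
    [0, 0, 0],
    [0, 0, 0],
    [0, 0, 0],
    [0, 0, 0],
  ],
  spin=[0, 0, 0, 0, 0],
  jaw=-0.3,
)

```text
time: 10.6
tool_pos: [0.6154, 0.049, 0.2714]
tool_rot: [-3.141, 0.0, 1.62]
contact_force: [0.5, -0.4, 0.2]
opening: 0.0317
grip_force: 0.0
```

Request:
arm_command(
  xyz=[
    [0, 0, 10],
    [0, 0, 30],
    [0, 0, 40],
    [0, 0, 40],
    [0, 0, 10],
    [0, 0, 0],
  ],
  spin=[0, 0, 0, 0, 0, 0],
)

```text
time: 11.2
tool_pos: [0.6155, 0.0491, 0.4044]
tool_rot: [3.137, 0.0, 1.62]
contact_force: [0.2, -0.6, -1.2]
opening: 0.0323
grip_force: 0.0
```

Request:
arm_command(
  xyz=[
    [-6, 14, 0],
    [-14, 32, 0],
    [-14, 34, 0],
    [-14, 34, 0],
    [-14, 34, 0],
    [-14, 34, 0],
    [-14, 34, 0],
    [-14, 34, 0],
    [-11, 24, 0],
    [-5, 10, 0],
    [0, 0, 0],
    [0, 0, 0],
  ],
  spin=[5, 7, 7, 7, 7, 7, 7, 7, 7, 6.7, 0, 0],
  jaw=-0.1,
)

```text
time: 12.4
tool_pos: [0.4954, 0.3328, 0.4004]
tool_rot: [-3.14, -0.001, 2.798]
contact_force: [0.5, -0.7, 0.2]
opening: 0.0415
grip_force: 0.0
```

```bash
python3 - <<'E'
from cell import *
from h import *
o=observe();print(o["tool_pos"],np.degrees(o["tool_rot"]))
for n in("side","top"):
    L=[read_camera(n) for _ in range(4)]; c=dict(L[0]); c["img"]=np.mean([x["img"].astype(float) for x in L],0);D=np.array([x["depth"] for x in L]);c["depth"]=np.median(D,0); np.savez(n+"C.npz",**c)
t=load("topC"); P=cloud(t); R=t["img"][...,0]-t["img"][...,1]; m=np.zeros((400,640),bool); m[165:205,290:370]=(R>90)[165:205,290:370]
print("guard: n",m.sum(),"top z",np.percentile(P[m][:,2],[50,90]))
pts=[]
for a in range(298,346):
    w=np.clip(R[165:205,a]-70,0,None)
    if w.sum()>30: pts.append((a,(w*np.arange(165,205)).sum()/w.sum()))
q=np.array([onz(t,a,b,.127)[:2] for a,b in pts])*1000; k=np.polyfit(q[:,1],q[:,0],1); print("yaw",-np.degrees(np.arctan(k[0])),"x at 48",np.polyval(k,48),q[:,1].min(),q[:,1].max())
a=cv2.resize(t["img"][165:265,190:385].astype(np.uint8),None,fx=4,fy=4,interpolation=cv2.INTER_CUBIC); cv2.imwrite("pics/k1.png",a[:,:,::-1])
E
```

```text
[0.49541582 0.33276272 0.4003504 ] [-1.79887490e+02 -8.48058421e-02  1.60335022e+02]
guard: n 100 top z [0.1261613  0.12739652]
yaw 2.8831471430947357 x at 48 614.7075691205433 -6.43066913435246 100.78748913959649
```

View pics/k1.png

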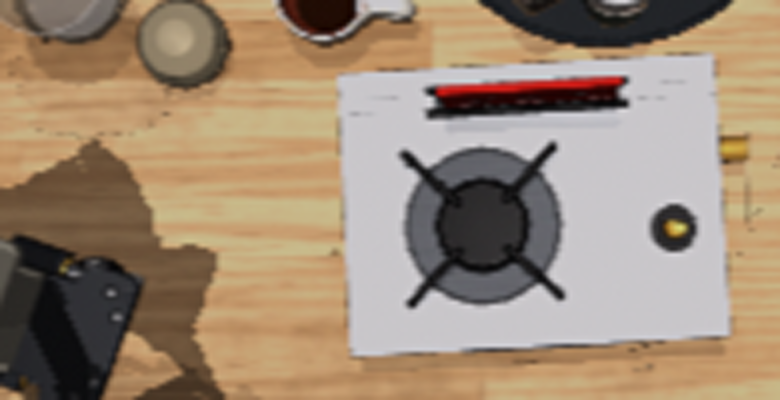

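The guard stands in the slot at crop (430-625,80-105), at 127 mm and yaw 2.9°, so it is home. Before descending, I'll check the hob's height next to the knob.

```bash
python3 - <<'E'
from h import *
P=cloud(load("topA"))
m=(P[...,1]>.36)&(P[...,1]<.46)&(P[...,0]>.40)&(P[...,0]<.60); print(np.percentile(P[m][:,2],[50,90,99,100]))
E
```

```text
[-3.38762392e-05  1.06121500e-02  6.78587692e-01  6.80972502e-01]
```

Request:
arm_command(
  xyz=[
    [0, 0, -20],
    [0, 0, -40],
    [0, 0, -45],
    [0, 0, -40],
    [0, 0, -20],
    [0, 0, -10],
    [0, 0, 0],
    [0, 0, 0],
  ],
  spin=[0, 0, 0, 0, 0, 0, 0, 0],
)

```text
time: 13.6
tool_pos: [0.496, 0.3332, 0.228]
tool_rot: [3.14, 0.002, 2.801]
contact_force: [0.4, 0.4, -0.7]
opening: 0.0414
grip_force: 0.0
```

Request:
arm_command(
  xyz=[
    [-0.5, 0, -12],
    [0, 0, -12],
    [0, 0, -4],
    [0, 0, 0],
    [0, 0, 0],
  ],
  spin=[0, 0, 0, 0, 0],
)

```text
time: 14.1
tool_pos: [0.495, 0.3331, 0.1987]
tool_rot: [3.142, -0.0, 2.801]
contact_force: [-0.6, 0.1, 1.3]
opening: 0.0412
grip_force: 0.0
```

Request:
arm_command(
  xyz=[
    [0, 0, 0],
    [0, 0, 0],
    [0, 0, 0],
    [0, 0, 0],
    [0, 0, 0],
    [0, 0, 0],
  ],
  spin=[0, 0, 0, 0, 0, 0],
  jaw=-1,
  squeeze=40,
)

```text
time: 14.7
tool_pos: [0.495, 0.333, 0.1989]
tool_rot: [3.141, 0.0, 2.801]
contact_force: [-1.3, 0.3, 1.6]
opening: 0.0135
grip_force: 40.0
```

Request:
arm_command(
  xyz=[
    [0, 0, 10],
    [0, 0, 30],
    [0, 0, 40],
    [0, 0, 20],
    [0, 0, 0],
    [0, 0, 0],
  ],
  spin=[0, 0, 0, 0, 0, 0],
)

```text
time: 15.3
tool_pos: [0.4947, 0.3329, 0.2987]
tool_rot: [3.142, 0.0, 2.801]
contact_force: [-0.4, -0.1, -1.3]
opening: 0.0135
grip_force: 40.0
```

```bash
python3 - <<'E'
from cell import *
from h import *
o=observe();print(o["tool_pos"],np.degrees(o["tool_rot"]),o["opening"])
s=read_camera("side");t=read_camera("top")
c=proj(s,[*o["tool_pos"][:2],o["tool_pos"][2]-.18]);print(c); u,v=map(int,c)
a=cv2.resize(s["img"][v-25:v+25,u-25:u+25],(400,400),interpolation=cv2.INTER_CUBIC)
c=proj(t,[*o["tool_pos"][:2],o["tool_pos"][2]-.18]);print(c); u,v=map(int,c)
b=cv2.resize(t["img"][v-25:v+25,u-25:u+25],(400,400),interpolation=cv2.INTER_CUBIC)
cv2.imwrite("pics/k2.png",np.hstack([a,b])[:,:,::-1])
E
```

```text
[0.49468019 0.33289917 0.2986789 ] [1.79995885e+02 3.35611515e-03 1.60499569e+02] 0.013531402024744638
(np.float64(295.8928826009425), np.float64(127.7572095023777))
(np.float64(202.35473441068646), np.float64(237.13112028893096))
```

View pics/k2.png

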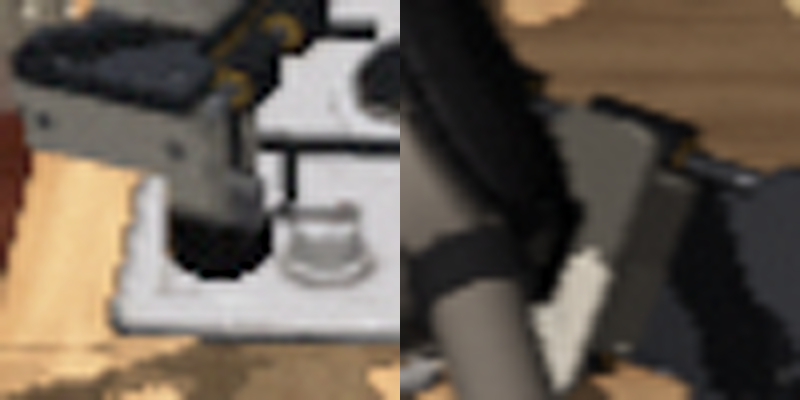

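The knob is held upright by its bar: black disc at (215,240) in the side crop, opening 13.5 mm. I'll carry it over the spindle and turn it +5.5°.

Request:
arm_command(
  xyz=[
    [1.5, -15, 0],
    [3.5, -35, 0],
    [4, -40, 0],
    [4, -40, 0],
    [4, -40, 0],
    [4, -40, 0],
    [4, -40, 0],
    [4, -40, 0],
    [4, -40, 0],
    [3, -30, 0],
    [1.3, -13, 0],
    [0, -3.4, 0],
    [0, 0, 0],
    [0, 0, 0],
  ],
  spin=[0, 0, 1, 1, 1, 1, 1, 0.5, 0, 0, 0, 0, 0, 0],
)

```text
time: 16.8
tool_pos: [0.532, -0.0423, 0.2985]
tool_rot: [3.141, -0.001, 2.898]
contact_force: [0.8, 0.6, -0.4]
opening: 0.0137
grip_force: 40.0
```

```bash
python3 - <<'E'
from cell import *
from h import *
o=observe();print(o["tool_pos"],np.degrees(o["tool_rot"]),o["opening"])
L=[read_camera("side") for _ in range(3)]; s=dict(L[0]); s["img"]=np.mean([x["img"].astype(float) for x in L],0); np.savez("sideD.npz",**s)
g=s["img"].mean(-1); A=load("sideA")
for v in range(200,232,2): print(v,g[v,288:312].round().astype(int))
print(proj(s,[.532,-.0435,.1]),proj(s,[.532,-.0435,.079]))
a=cv2.resize(s["img"][170:240,265:335].astype(np.uint8),(490,490),interpolation=cv2.INTER_CUBIC);cv2.imwrite("pics/s1.png",a[:,:,::-1])
E
```

```text
[ 0.53200264 -0.04231483  0.29852568] [ 1.79975881e+02 -4.33421533e-02  1.66055562e+02] 0.013653649134677084
200 [54 70 81 72 67 68 70 65 60 61 53 36 57 48 82 85 48 12 14 22 25 37 44 59]
202 [27 29 29 31 35 40 43 42 39 32 27 72 92 80 75 73 57 55 62 66 64 63 62 62]
204 [106 100  89  73  54  41  33  28  28  26  58  87  83  75  79  88 114 100
  61  54  55  64  65  67]
206 [116 116 115 116 116 116 114 112 109 116 107  97  79  66  65  66  67  79
  67  55  68  84 107 114]
208 [115 115 116 114 115  96  72  64  83 108 115 101  79  61  63  61  62  74
  73 103 118 123 123 122]
210 [116 116 116 116 116 114 107 100 106 114 117 105  69  39  45  53  65  48
  45 102 123 123 123 123]
212 [213 161  85  64  69  87 100  96 108 116 115  99  58  26  26  17  20  16
  35 101 125 123 126 123]
214 [215 181  92  10  15  18  13  15  25  34  37  27  20  13  18  12  13   9
  73 112 123 124 124 123]
216 [191 189 139  63  20  14  14  14  12  18  14  16  16  15  15  17  50  97
 120 123 123 124 125 122]
218 [190 190 187 136  89  84  72  45  27  24  29  25  43  60  81 108 121 124
 124 124 121 124 124 123]
220 [190 191 140  94  93  94  92  84  78  81  80  68  72  88 110 123 125 123
 123 124 125 126 123 123]
222 [123 118 101  94  94  95  76  56  67  79  79  69  51  39  72 112 124 124
 123 123 123 126 125 122]
224 [ 94  93  93  94  95  70  30  22  61  77  79  71  45  23  17  27 105 124
 126 123 124 124 124 123]
226 [ 95  93  92  94  94  60  13  12  36  60  68  51  27  14  17  35 103 123
 124 124 124 125 123 124]
228 [ 95  91  95  93  94  89  75  43  14  18  17  15  16  51  65 104 122 124
 125 126 124 124 124 123]
230 [ 92  94  93  93  93  93  95  95  89  88 104 115 117 123 123 124 125 126
 125 125 125 124 124 125]
(np.float64(297.067001494159), np.float64(212.44215023960382)) (np.float64(297.32585263373596), np.float64(218.2037384889954))
```

View pics/s1.png

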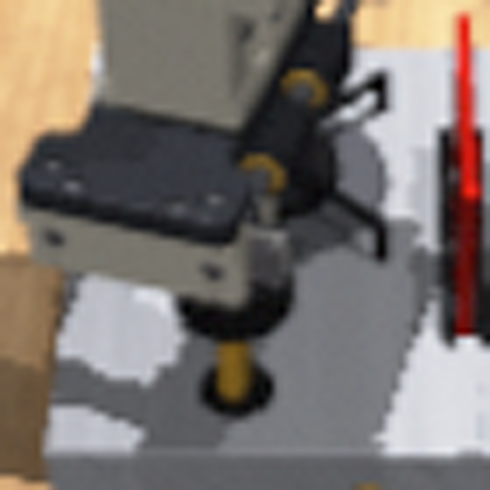

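The knob disc, centred at about column 298.3 of the full image, sits right over the spindle axis at about 298.2. I'll correct y by -0.8 mm and descend gently.

Request:
arm_command(
  xyz=[
    [0, -0.8, -5],
    [0, 0, -8],
    [0, 0, -4],
    [0, 0, -1],
    [0, 0, -1],
    [0, 0, -1],
    [0, 0, 0],
    [0, 0, 0],
  ],
  spin=[0, 0, 0, 0, 0, 0, 0, 0],
)

```text
time: 17.75
tool_pos: [0.5323, -0.0442, 0.2789]
tool_rot: [3.141, 0.0, 2.897]
contact_force: [0.4, -0.8, -0.7]
opening: 0.0135
grip_force: 40.0
```

Request:
arm_command(
  xyz=[
    [0, 0, -1],
    [0, 0, -1],
    [0, 0, -0.5],
    [0, 0, -0.5],
    [0, 0, 0],
  ],
  spin=[0, 0, 0, 0, 0],
)

```text
time: 18.25
tool_pos: [0.5322, -0.0441, 0.2756]
tool_rot: [3.142, -0.0, 2.897]
contact_force: [-0.0, 1.1, -0.8]
opening: 0.0134
grip_force: 40.0
```

Request:
arm_command(
  xyz=[
    [0, 0, -0.7],
    [0, 0, -0.7],
    [0, 0, -0.6],
    [0, 0, 0],
  ],
  spin=[0, 0, 0, 0],
)

```text
time: 18.65
tool_pos: [0.5322, -0.0442, 0.2736]
tool_rot: [3.142, -0.0, 2.897]
contact_force: [0.1, 0.1, -1.0]
opening: 0.0138
grip_force: 40.0
```

Request:
arm_command(
  xyz=[
    [0, 0, -0.7],
    [0, 0, -0.7],
    [0, 0, -0.6],
    [0, 0, 0],
  ],
  spin=[0, 0, 0, 0],
)

```text
time: 19.05
tool_pos: [0.5322, -0.0442, 0.2716]
tool_rot: [3.142, -0.0, 2.897]
contact_force: [-1.0, 0.2, -2.0]
opening: 0.0134
grip_force: 40.0
```

It is 6 mm over the spindle with no resistance, past the chamfer, so the angle fits. On to home.

Request:
arm_command(
  xyz=[
    [0, 0, -1],
    [0, 0, -1.5],
    [0, 0, -1.5],
    [0, 0, -1.5],
    [0, 0, 0],
  ],
  spin=[0, 0, 0, 0, 0],
)

```text
time: 19.55
tool_pos: [0.5322, -0.0441, 0.266]
tool_rot: [3.142, -0.0, 2.897]
contact_force: [-1.1, 1.0, -0.1]
opening: 0.0135
grip_force: 40.0
```

Request:
arm_command(
  xyz=[
    [0, 0, -1],
    [0, 0, -1],
    [0, 0, -1],
    [0, 0, -1],
    [0, 0, 0],
    [0, 0, 0],
  ],
  spin=[0, 0, 0, 0, 0, 0],
)

```text
time: 20.15
tool_pos: [0.5322, -0.0442, 0.2625]
tool_rot: [3.142, 0.0, 2.897]
contact_force: [-1.5, 1.1, 2.5]
opening: 0.0132
grip_force: 40.0
```

Request:
arm_command(
  xyz=[
    [0, 0, -1],
    [0, 0, -1],
    [0, 0, -1],
    [0, 0, 0],
    [0, 0, 0],
  ],
  spin=[0, 0, 0, 0, 0],
)

```text
time: 20.65
tool_pos: [0.5323, -0.0442, 0.2594]
tool_rot: [3.141, 0.0, 2.897]
contact_force: [-2.1, 0.1, 5.7]
opening: 0.0135
grip_force: 40.0
```

Request:
arm_command(
  xyz=[
    [0, 0, -1],
    [0, 0, -1],
    [0, 0, -0.7],
    [0, 0, 0],
    [0, 0, 0],
  ],
  spin=[0, 0, 0, 0, 0],
)

```text
time: 21.15
tool_pos: [0.5323, -0.0442, 0.2569]
tool_rot: [3.142, 0.0, 2.897]
contact_force: [-1.9, 0.8, 7.4]
opening: 0.0138
grip_force: 40.0
```

Request:
arm_command(
  xyz=[
    [0, 0, -0.5],
    [0, 0, -0.5],
    [0, 0, -0.5],
    [0, 0, 0],
    [0, 0, 0],
  ],
  spin=[0, 0, 0, 0, 0],
)

```text
time: 21.65
tool_pos: [0.5323, -0.0441, 0.2566]
tool_rot: [3.142, 0.001, 2.897]
contact_force: [-4.8, 1.2, 16.7]
opening: 0.0137
grip_force: 40.0
```

The force jumped to 17 N at TCP 256.6, which is 6 mm below first contact, so the spindle is at its stop. One last look.

```bash
python3 - <<'E'
from cell import *
from h import *
o=observe();print(o["contact_force"],o["tool_pos"],o["grip_force"])
s=read_camera("side");a=cv2.resize(s["img"][130:250,240:400],(640,480),interpolation=cv2.INTER_CUBIC);cv2.imwrite("pics/f1.png",a[:,:,::-1])
E
```

```text
[-4.76041046  1.19448837 16.74101055] [ 0.53225019 -0.04413075  0.25663607] 40.00411570072174
```

View pics/f1.png

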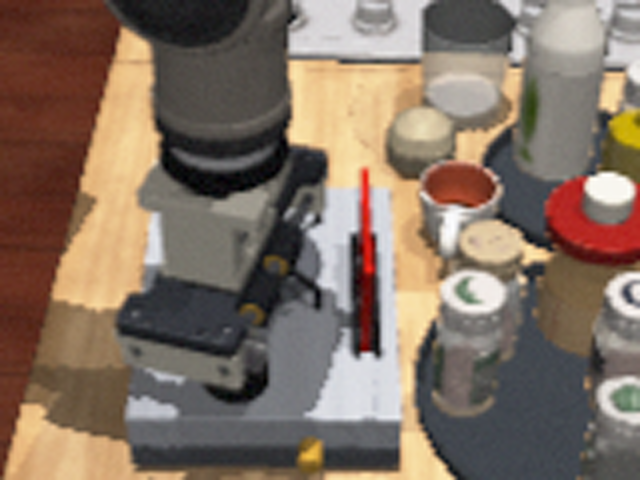

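The knob, at (240,385), is pressed down near the deck with the spindle hidden. The guard stands in its slot at (366,170-350), and the bystanders in view (tumbler, egg timer, cup) have not moved. Handing in.

```bash
python3 -c "
from cell import *
print(hand_in())"
```

```text
the job is handed in; nothing more can be done
None
```

The job is handed in: the wind guard stands fully down in the slot and released, and the knob is on the spindle, pressed to its stop and still held, after about 22 s of the 72 s allowed.

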